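Close the spirit-fuel box and lock it with the flat-bowed key

ROBOT

A 6-joint arm with a two-finger parallel gripper is mounted at the origin on the work surface. World frame = base frame: x ahead of the robot, y to its left, z up, the work surface at z = 0. Lengths are in m, angles in rad, forces in N, time in s.
With the tool pointing down it reaches from about 0.25 to 0.775 m from the base axis. Payload 4 kg.
Tool frame: the origin (TCP) lies at the very end of the fingers, on their centre line; the grasp point (between the pads) lies 19 mm behind it; z points along the fingers, y is the line along which they close (so a half turn about z gives the same grasp; the last joint's range is limited). The gripper opens to 94 mm and grips with 3 to 60 N. Pads are 16 mm wide; open, the fingers measure 119 mm over their backs; the gripper's body (75 mm by 177 mm) begins 78 mm behind the grasp point.
Start: joints at [-1.287, 0.087, 1.371, -0, 1.684, -0.103], TCP at [0.207, -0.509, 0.206] pointing down, gripper open.
Joint ranges: [-3.1, 3.1], [-0.76, 2.03], [0.27, 2.55], [-1.08, 4.22], [0.17, 2.65], [-2.57, 2.57]. Speed limits (rad/s): [2.79, 2.79, 3.14, 3.14, 3.14, 3.14].

INTERFACE

Orientations are given as [roll, pitch, yaw] about the fixed x, y, z axes, in that order (R = Rz(yaw) Ry(pitch) Rx(roll)).
In Python, from bench import robot, vision gives the robot as it stands.
- The arm moves only by the shell command python3 -m crank 'ROWS'. ROWS is JSON, a list of rows, each a list of 3 entries, a list of its own where there are three numbers: the closure, from 0 (fully open) to 1 (shut), then the shift along the tool's x, y, z in m, then the turn, a rotation vector about the tool's x, y, z in degrees. A call has 1 to 8 rows; each row shifts and turns the commanded pose from where the row before left it, along the tool's axes as they then stand; what a row does not reach is not made up. A row lasts 1/10 s, in which the tool goes at most 50 mm and 8.59 degrees, less where a joint would pass 70% of its speed; a pose out of reach is approached as far as the arm can. A call with a gripper value outside its range is refused whole. The fingers move at their own pace and stop on an object; the grip force is fixed at half the most. Time passes only in rows, so rows that do not move let the fingers close. It gives the time, the measured TCP pose, the force, the opening and the grip force at its end, in the units of the state.
- robot.get_obs(): the state, without advancing time (a new reading comes with each control period).
- vision.snapshot(name): name is "side" or "top"; returns a dict with "color" (480x640x3 uint8, red, green, blue), "z_map" (480x640 float32, m along the optical axis (not along the pixel's ray), 0 where there is no reading), "fx", "fy", "cx", "cy" (pixels), "R" (3x3) and "t" (3): a world point X has camera coordinates R X + t. Camera axes: x right, y down, z forward; pixel columns grow to the right and rows downward; lengths in m; the calibration is good to about 2 mm. A picture is of the moment at which its call begins.
- robot.close_job(): hands the job in; it is judged then, once.
The state is a dict: "time": time; "joint_positions": joint angles; "qvel": joint speeds; "joint_torque": joint torques, N m; "tool_pos": TCP position; "ee_rot": TCP orientation; "wrist_force": force on the tool from outside, world axes, zero at the start; "wrist_torque": the same for the moment, N m; "width": finger opening in m; "finger_force": force on a finger pad.
Only numpy, scipy, OpenCV 4.12 (cv2) and the standard library are available. Lean on these libraries where they do the work, as an engineer would, in place of code of your own. Each camera call takes 0.05 s, during which the arm holds its last target. There are 200 camera calls.

TASK

Put the fuel away safely after tin casting: first press the open lid of the grey fuel box fully shut. Then take the key with the flat handle from its wooden stand, lower it upright into the lock beside the lid, turn it gently back and forth while pressing lightly until its blade drops into the hidden slot, and turn it clockwise (seen from above) to its stop so that the bolt is thrown over the lid. Let go and leave the key in the lock; never press it hard while feeling for the slot, and leave the other things where they are.

Things in the scene. Friction and masses are not known exactly. Their poses are not given: they have to be found in the camera images.
- fuel_box: Grey metal box fixed to the table, 180 mm (its x) by 200 mm (its y), 92 mm high, open-topped under its lid. Origin: centre of the underside, z up. The lid is hinged on its +x side. A lock block, 60 by 60 mm and 120 mm high with a steel top, stands against the middle of its -x side, its axis 122 mm from the origin towards -x.
- lid (a joint): Opening angle of the aluminium lid (184 mm from hinge to free edge, 206 mm wide, 6 mm thick): 0 is shut, positive is open (free edge raised). It starts 0.45 to 0.95 rad open. A stiff hinge holds it where it is left; 1 to 6 N near its free edge pushes it down.
- lid_hinge (a point): Middle of the lid's hinge line: 94 mm from the box's origin towards the box's +x, 92 mm above the table. The hinge line runs along the box's y.
- lid_push (a point): Point on the lid's upper face, mid-width, 145 mm from the hinge line (39 mm from the free edge), a good place to press; it moves with the lid. With the lid shut it is 98 mm above the table.
- keyhole (a point): Centre of the round keyhole's mouth, on the flat top of the lock block, 120 mm above the table; its axes are the box's. The bore is vertical, 18.8 mm in diameter with a 2.5 mm chamfered rim, and 20 mm deep down to the face of the lock's cam.
- cam (a joint): Turn of the lock's cam by the key, clockwise from above, from its hidden rest: 0 unlocked, 0.9 rad the stop (locked). It stays where left, takes about 0.1 N m, more than the key's light rubbing on its face, and turns only with the blade in its slot (allow up to 0.2 rad of play each way). It slides a dark bolt 15 mm out of the lock block over the lid's edge.
- key: Steel key, 60 to 130 g, upright and loose in its wooden stand. Origin: centre of the blade's lower end; z up; x along the blade's and the flat handle's width. Blade 14 (x) by 6 (y) mm, z = 0 to 13 mm; round shank 16 mm in diameter, 13 to 46 mm, chamfered below; flat handle (bow) 30 (x) by 8 (y) mm, 46 to 80 mm, gripped across its 8 mm.
- key_stand: Wooden block fixed to the table, 50 by 50 mm, 30 mm high, with a blind square hole 19.5 mm wide and 26 mm deep holding the key. Origin: centre of its underside.
- round_key: A different key, not for this lock: the same shank but a black round knob (30 mm in diameter, 46 to 66 mm above its lower end) for a handle. It stands in a like wooden stand and stays there. Origin: centre of its lower end.
- spare_stand: The round key's wooden stand, like the key's. Origin: centre of its underside.
- spirit_lamp: Bystander: glass spirit lamp with a metal burner, 76 mm in diameter, 76 mm high. Origin: centre of the underside.
- lamp_cap: Bystander: small glass cap, 28 mm in diameter, 30 mm high. Origin: centre of the underside.
- tin_bar: Bystander: small metal bar, 70 by 22 by 12 mm. Origin: centre of the underside.
- cam_face (a point): Centre of the cam's face, 20 mm below the keyhole's mouth. In it is a slot 17.2 by 8.8 mm, 14 mm deep, whose direction is hidden: along the box's x axis give or take up to 0.45 rad (26 degrees). The blade fits either way round; within about 0.15 rad of the slot's direction it drops 13 mm, until the shank rests on the face. Axes: the box's, they do not show the slot.
- water_bowl: Bystander: steel bowl, 110 mm in diameter, 50 mm high. Origin: centre of the underside.
- match_box: Bystander: small cardboard box, 52 by 34 by 14 mm. Origin: centre of the underside.
- spoon_a: Bystander: casting spoon with a wooden handle, lying on the keys' side of the table, handle towards its -x.
- spoon_b: Bystander: a like casting spoon, lying on the far side of the fuel box from the keys.

How it is judged:
On the way, in this order (a step that is already met when the one before it is completed fails the run):
1. the lid is fully shut (value of joint lid below 0.04 rad), for 0.2 s.
2. the key's blade has dropped into the slot of the lock (z of key in the frame of keyhole below -0.0245 m and horizontal distance between key and keyhole below 0.005 m), for 0.1 s.
3. the key has turned the cam clockwise to its stop (value of joint cam above 0.75 rad), for 0.1 s.
At the end, for the whole second after the job is handed in: The lid is shut (within 0.04 rad), the cam is turned at least 0.75 of its 0.9 rad, and the flat-bowed key is left at rest in the lock with its blade in the slot (lower end at least 28 mm below the keyhole's mouth, tilted under 0.2 rad) (value of joint lid below 0.04 rad and value of joint cam above 0.75 rad and z of key in the frame of keyhole below -0.028 m and horizontal distance between key and keyhole below 0.005 m and angle between key's own z axis and vertical below 0.2 rad and linear speed of key below 0.02 m/s); the robot touches nothing.
It fails at once if the key is pressed with over 45 N on the lock block or its cam before its blade is in the slot ((contact force between key and fuel_box above 45 N or contact force between key and cam above 45 N) and z of key in the frame of keyhole above -0.0245 m).
It fails at once if the bolt is thrown while the lid is open (value of joint cam above 0.3 rad and value of joint lid above 0.08 rad).
It fails at once if a bystander (round key, lamp, its cap, bar, bowl, small box or a spoon) is moved over 30 mm (distance of any of round_key, spirit_lamp, lamp_cap, tin_bar, water_bowl, match_box, spoon_a, spoon_b from where it was at the start of the episode above 0.03 m).
It also fails if it takes over 58 s, if anything falls off the work surface, if the arm or the gripper's body presses on something with over 40 N, if the wrist force passes 120 N, or if a joint passes its speed limit or range.

## Working session

There is one attempt and no reset: what is moved stays moved. The work goes in short steps, Python scripts to look and compute and a shell command to move; the robot and the scene stay as the last step left them, time stands still between calls to the robot, and variables do not carry over. Pictures are saved under pics/ and viewed, at most 10 in all, crops included, and the job is handed in when it is done.

```bash
mkdir -p pics; ls; cat > h.py <<'E'
import numpy as np, cv2
from bench import robot, vision
from scipy.spatial.transform import Rotation as Ro
def snap(n):
    s=vision.snapshot(n); s['R']=np.array(s['R']); s['t']=np.array(s['t']); return s
def cloud(s):
    z=s['z_map']; v,u=np.mgrid[:480,:640]
    c=np.stack([(u-s['cx'])/s['fx']*z,(v-s['cy'])/s['fy']*z,z],-1)
    return (c-s['t'])@s['R']
def ray(s,u,v,h):
    C=-s['R'].T@s['t']; d=s['R'].T@np.array([(u-s['cx'])/s['fx'],(v-s['cy'])/s['fy'],1]); return C+d*(h-C[2])/d[2]
def proj(s,X):
    c=s['R']@np.array(X)+s['t']; return s['fx']*c[0]/c[2]+s['cx'],s['fy']*c[1]/c[2]+s['cy']
def save(s,f,box=None,k=1):
    im=s['color'][:,:,::-1]
    if box: im=im[box[1]:box[3],box[0]:box[2]]
    cv2.imwrite('pics/'+f,cv2.resize(im,None,fx=k,fy=k,interpolation=cv2.INTER_CUBIC))
E
python3 - <<'E'
from h import *
import pickle
d={n:snap(n) for n in('top','side')}
pickle.dump(d,open('s0.pkl','wb'))
for n in d: save(d[n],n+'0.png'); print(n,-d[n]['R'].T@d[n]['t'],d[n]['fx'],d[n]['R'].round(2).tolist())
o=robot.get_obs();print(o)
E
```

```text
pics
top [0.45033033 0.00909096 1.23149111] 534.1582946485871 [[0.02, -1.0, 0.0], [-1.0, -0.02, -0.08], [0.08, -0.0, -1.0]]
side [0.06854676 0.67473777 1.0233896 ] 557.550259518281 [[-0.84, -0.54, -0.01], [-0.4, 0.63, -0.66], [0.36, -0.56, -0.75]]
{'time': 0.1, 'joint_positions': array([-1.28716051e+00,  8.78600784e-02,  1.37206392e+00, -7.95044127e-06,
        1.68357416e+00, -1.03125111e-01]), 'qvel': array([ 0.00234215,  0.00043815, -0.00231139, -0.00084776,  0.00037723,
        0.00148109]), 'joint_torque': array([ 2.00575014e-03, -3.41251123e+01, -3.03302765e+01,  7.19798729e-02,
        3.04017914e-02, -1.07163826e-04]), 'tool_pos': array([ 0.20730177, -0.50892495,  0.20445258]), 'ee_rot': array([-3.13969646e+00, -1.88297078e-04,  3.86759867e-01]), 'wrist_force': array([-0.03675957,  1.05847682, -0.41445127]), 'wrist_torque': array([-0.00833229,  0.00376163, -0.00944312]), 'finger_force': 0.0, 'width': 0.09346438230366232}
```

View pics/top0.png

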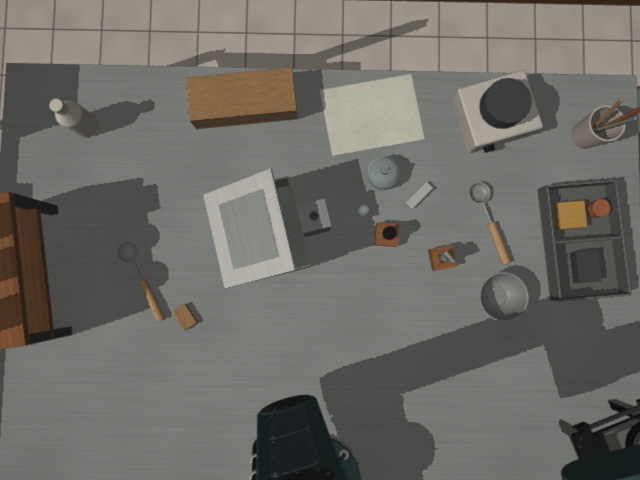

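View pics/side0.png

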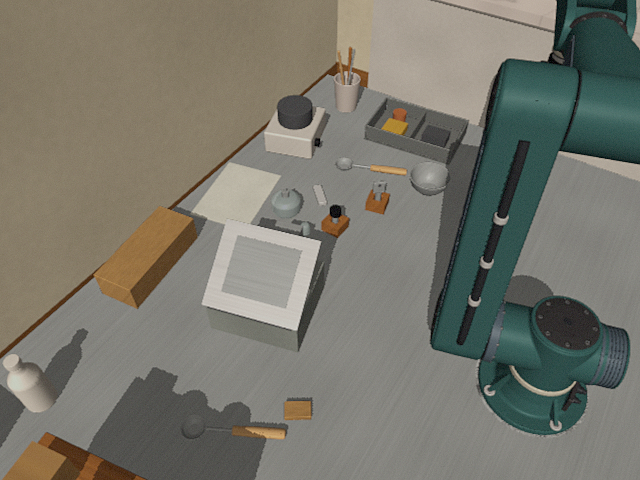

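The top view shows the lid at (255,230), hinged on the left edge, and the lock block with its keyhole near (314,216). The flat key's stand is at (443,258), the round key at (387,233). The side view confirms the lid is open.

```bash
python3 - <<'E'
from h import *
import pickle
d=pickle.load(open('s0.pkl','rb')); s=d['top']; P=cloud(s); Z=P[...,2]
def rect(m,h,n):
    m=m.astype(np.uint8); k,l,st,_=cv2.connectedComponentsWithStats(m)
    i=1+st[1:,4].argmax(); c=max(cv2.findContours((l==i).astype(np.uint8),0,1)[0],key=cv2.contourArea)
    b=cv2.boxPoints(cv2.minAreaRect(c)); w=np.array([ray(s,*p,h)[:2] for p in b])
    e=w[1]-w[0];f=w[2]-w[1]
    print(n,'c',w.mean(0).round(4),'sides',np.linalg.norm(e).round(4),np.linalg.norm(f).round(4),'ang',np.degrees([np.arctan2(e[1],e[0]),np.arctan2(f[1],f[0])]).round(1),'px',st[i])
U,V=np.meshgrid(np.arange(640),np.arange(480))
win=lambda a,b,c,e:(U>a)&(U<c)&(V>b)&(V<e)
rect(win(290,185,350,255)&(abs(Z-.12)<.008),.12,'lock')
rect(win(420,235,470,280)&(abs(Z-.082)<.008),.084,'bow')
rect(win(420,235,470,280)&(abs(Z-.03)<.006),.03,'kstand')
rect(win(370,215,405,250)&(abs(Z-.03)<.006),.03,'rstand')
rect(win(370,215,405,250)&(abs(Z-.07)<.006),.07,'knob')
g=s['color'].max(2); rect(win(303,203,325,228)&(g<60)&(abs(Z-.12)<.03),.12,'hole')
hsv=cv2.cvtColor(s['color'],cv2.COLOR_RGB2HSV)
m=win(195,160,310,290)&(Z>.1)&(Z<.3)&(g>130)
Q=P[m]; c=Q.mean(0); n=np.linalg.svd(Q-c,full_matrices=False)[2][2]; n*=np.sign(n[2]); print('lid',c,n,'tilt',np.arccos(n[2]),'az',np.degrees(np.arctan2(n[1],n[0])),Q[:,2].min(),Q[:,2].max())
t=d['side'];
save(s,'crop.png',(180,150,480,300),2.6)
E
```

```text
lock c [0.5827 0.0095] sides 0.0601 0.0608 ang [ -74.7 -165.1] px [297 199  35  34 768]
bow c [ 0.5036 -0.2822] sides 0.0092 0.0286 ang [ -44.5 -134.5] px [443 251  12  12  64]
kstand c [ 0.5038 -0.2832] sides 0.0515 0.0497 ang [ -77.6 -168.8] px [430 245  27  26 377]
rstand c [ 0.5548 -0.157 ] sides 0.0502 0.0507 ang [ -2.6 -92.1] px [376 223  24  23 334]
knob c [ 0.5548 -0.1563] sides 0.028 0.0277 ang [ -44.1 -134.4] px [383 226  14  14 146]
hole c [0.5861 0.0094] sides 0.0168 0.0084 ang [ -88.9 -178.9] px [310 212   9   5  27]
lid [0.54801558 0.14111853 0.14916155] [-0.13381666  0.51126322  0.84894229] tilt 0.5568156537046548 az 104.66741458803722 0.10002563897004751 0.197844325068472
```

View pics/crop.png

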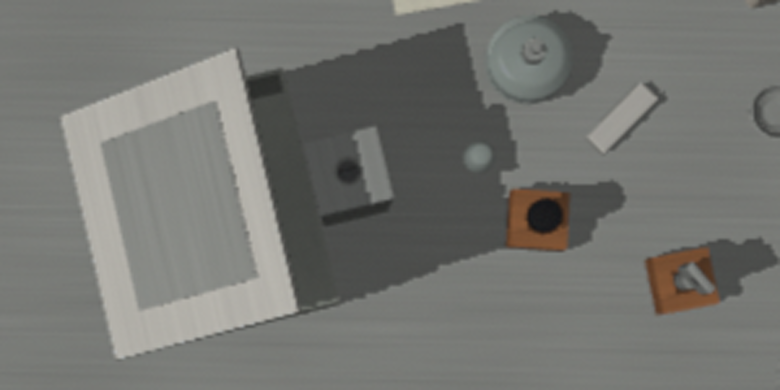

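The lid is open about 0.56 rad. The box yaw is about 105°, and the key bow runs along 45.5°. I'll move above the lid push point with the fingers closed.

```bash
cat >> h.py <<'E'
def delta(X):
    o=robot.get_obs(); R=Ro.from_euler('xyz',o['ee_rot']); return R.inv().apply(np.array(X)-o['tool_pos']).round(4), np.degrees(o['ee_rot']).round(2)
E
python3 -m crank '[[1,[0,0,-0.04],[0,0,0]],[1,[0.0395,-0.0299,0],[0,0,0]],[1,[0.0395,-0.0299,0],[0,0,0]],[1,[0.0395,-0.0299,0],[0,0,0]],[1,[0.0395,-0.0299,0],[0,0,0]],[1,[0.0395,-0.0299,0],[0,0,0]],[1,[0.0395,-0.0299,0],[0,0,0]],[1,[0.0395,-0.0299,0],[0,0,0]]]'
python3 -m crank '[[1,[0.0395,-0.0299,0],[0,0,0]],[1,[0.0395,-0.0299,0],[0,0,0]],[1,[0.0395,-0.0299,0],[0,0,0]],[1,[0.0395,-0.0299,0],[0,0,0]],[1,[0.0395,-0.0299,0],[0,0,0]],[1,[0.0395,-0.0299,0],[0,0,0]],[1,[0.0395,-0.0299,0],[0,0,0]],[1,[0,0,0],[0,0,0]]]'
python3 -c "
from h import *
print(delta([.5618,.0876,.2]))"
```

```text
time: 0.9
tool_pos: [0.385, -0.2093, 0.2451]
ee_rot: [-3.142, 0.0, 0.386]
wrist_force: [0.3, -0.1, 0.3]
width: 0.0333
finger_force: 0.0
time: 1.7
tool_pos: [0.5628, 0.0919, 0.2429]
ee_rot: [-3.139, 0.002, 0.394]
wrist_force: [0.3, 0.4, -0.7]
width: 0.0002
finger_force: 0.0
(array([-0.0025,  0.0037,  0.0429]), array([-1.7983e+02,  1.3000e-01,  2.2560e+01]))
```

```bash
python3 -m crank '[[1,[-0.002,0.004,0.03],[0,0,0]],[1,[0,0,0.015],[0,0,0]],[1,[0,0,0.015],[0,0,0]],[1,[0,0,0.015],[0,0,0]],[1,[0,0,0.015],[0,0,0]],[1,[0,0,0.015],[0,0,0]],[1,[0,0,0.015],[0,0,0]],[1,[0,0,0.01],[0,0,0]]]'
python3 -m crank '[[1,[0,0,0.008],[0,0,0]],[1,[0,0,0.003],[0,0,0]],[1,[0,0,0],[0,0,0]],[1,[0,0,0],[0,0,0]]]'
```

```text
time: 2.5
tool_pos: [0.561, 0.0822, 0.1138]
ee_rot: [-3.142, 0.001, 0.387]
wrist_force: [-0.7, -0.4, 2.8]
width: 0.0004
finger_force: 1.0
time: 2.9
tool_pos: [0.5613, 0.0827, 0.1044]
ee_rot: [-3.141, 0.0, 0.387]
wrist_force: [-0.5, -0.6, -0.0]
width: 0.0008
finger_force: 0.0
```

```bash
python3 -m crank '[[1,[0,0,0.003],[0,0,0]],[1,[0,0,0.003],[0,0,0]],[1,[0,0,0.002],[0,0,0]],[1,[0,0,0],[0,0,0]],[1,[0,0,0],[0,0,0]]]'
```

```text
time: 3.4
tool_pos: [0.562, 0.0825, 0.0982]
ee_rot: [3.141, -0.002, 0.387]
wrist_force: [-1.1, -0.6, 6.2]
width: 0.0007
finger_force: 3.0
```

```bash
python3 -m crank '[[1,[0,0,0.002],[0,0,0]],[1,[0,0,0.002],[0,0,0]],[1,[0,0,0],[0,0,0]],[1,[0,0,0],[0,0,0]]]'
```

```text
time: 3.8
tool_pos: [0.5621, 0.0825, 0.0981]
ee_rot: [3.14, -0.004, 0.387]
wrist_force: [-6.7, -1.2, 19.8]
width: 0.0003
finger_force: 9.6
```

```bash
python3 -m crank '[[1,[0,0,-0.05],[0,0,0]],[1,[0,0,-0.05],[0,0,0]],[1,[0,0,-0.02],[0,0,-7.8]],[1,[0,0,0],[0,0,-7.8]],[1,[0,0,0],[0,0,-7.7]],[0.6,[-0.0376,0.0268,0],[0,0,0]],[0.6,[-0.0376,0.0268,0],[0,0,0]],[0.6,[-0.0376,0.0268,0],[0,0,0]]]'
python3 -m crank '[[0.6,[-0.0376,0.0268,0],[0,0,0]],[0.6,[-0.0376,0.0268,0],[0,0,0]],[0.6,[-0.0376,0.0268,0],[0,0,0]],[0.6,[0,0,0],[0,0,0]]]'
python3 - <<'E'
from h import *
import pickle
d={n:snap(n) for n in('top','side')}; pickle.dump(d,open('s1.pkl','wb'))
s=d['top'];P=cloud(s);
for X in ([.564,.078],[.55,.127],[.53,.2]): print(X,[P[int(v),int(u),2].round(3) for u,v in [proj(s,X+[.1])]])
# bow by side view
t=pickle.load(open('s0.pkl','rb'))['side']; Q=cloud(t)
m=(np.hypot(Q[...,0]-.5036,Q[...,1]+.2822)<.03)&(Q[...,2]>.055)&(Q[...,2]<.095)
q=Q[m]; print('side bow',m.sum(),q.mean(0),q.max(0),q.min(0)); 
e=np.linalg.svd((q-q.mean(0))[:,:2],full_matrices=False)[2][0]; print(np.degrees(np.arctan2(e[1],e[0])))
for n,f in (('top',s),('side',d['side'])):
    pass
# hole in side and top now
g=s['color'].max(2); u,v=proj(s,[.5827,.0095,.12]); print('expect',u,v)
print(delta([.5036,-.2822,.051]))
a=t;u,v=map(int,proj(t,[.5036,-.2822,.07]));A=a['color'][v-35:v+35,u-50:u+50]
u,v=map(int,proj(s,[.5827,.0095,.12]));B=s['color'][v-35:v+35,u-50:u+50]
u2,v2=map(int,proj(d['side'],[.5827,.0095,.12]));C=d['side']['color'][v2-35:v2+35,u2-50:u2+50]
cv2.imwrite('pics/c1.png',cv2.resize(np.vstack([A,B,C])[:,:,::-1],None,fx=2.8,fy=2.8,interpolation=cv2.INTER_CUBIC)); print(u,v,u2,v2)
E
```

```text
time: 4.6
tool_pos: [0.5391, -0.0553, 0.2121]
ee_rot: [-3.141, 0.0, 0.795]
wrist_force: [0.3, -0.3, -0.5]
width: 0.0208
finger_force: 0.0
time: 5.0
tool_pos: [0.5163, -0.1962, 0.2117]
ee_rot: [3.141, 0.002, 0.786]
wrist_force: [0.2, 0.9, 0.1]
width: 0.0374
finger_force: 0.0
[0.564, 0.078] [np.float64(0.101)]
[0.55, 0.127] [np.float64(0.1)]
[0.53, 0.2] [np.float64(0.095)]
side bow 127 [ 0.50596397 -0.27937846  0.07285406] [ 0.51856388 -0.26691258  0.08836673] [ 0.49336179 -0.29333198  0.05500357]
43.84214587081787
expect 313.8990138533556 215.6312316092293
(array([-0.0739,  0.0539,  0.1609]), array([-1.7993e+02, -2.0000e-02,  4.5320e+01]))
313 215 286 232
```

View pics/c1.png

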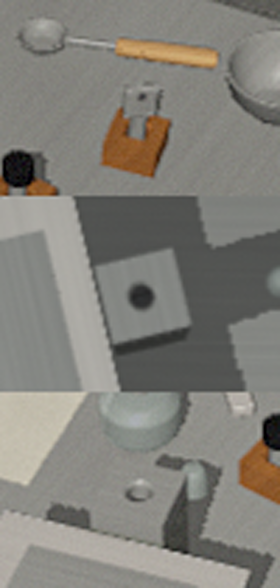

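```bash
python3 -m crank '[[0.6,[-0.0362,0.027,0],[0,0,0]],[0.6,[-0.0363,0.027,0.02],[0,0,0]],[0.6,[0,0,0.04],[0,0,0]],[0.6,[0,0,0],[0,0,0]]]'
python3 - <<'E'
from h import *
import pickle
print(delta([.5045,-.281,.051]))
d={n:snap(n) for n in('top','side')}; pickle.dump(d,open('s2.pkl','wb'))
t=d['side']; u,v=map(int,proj(t,[.5036,-.2822,.09]));A=t['color'][v-60:v+40,u-70:u+70]
cv2.imwrite('pics/c2.png',cv2.resize(A[:,:,::-1],None,fx=4,fy=4,interpolation=cv2.INTER_CUBIC))
# keyhole centroid in both
p=pickle.load(open('s1.pkl','rb'))
for n,(u,v) in (('top',(314,216)),('side',(286,232))):
    s=p[n]; g=cv2.cvtColor(s['color'],cv2.COLOR_RGB2GRAY)[v-8:v+9,u-9:u+10].astype(float)
    w=np.clip(np.median(g)-25-g,0,None); y,x=np.mgrid[v-8:v+9,u-9:u+10]
    cu,cv_=(w*x).sum()/w.sum(),(w*y).sum()/w.sum(); print(n,cu,cv_,ray(s,cu,cv_,.12 if n=='top' else .117))
E
```

```text
time: 5.5
tool_pos: [0.5023, -0.2777, 0.1455]
ee_rot: [-3.128, 0.002, 0.794]
wrist_force: [-0.1, 1.3, -1.1]
width: 0.0375
finger_force: 0.0
(array([-0.0007,  0.0052,  0.0945]), array([-1.7922e+02,  9.0000e-02,  4.5480e+01]))
top 312.98915215529547 215.5226948330003 [0.58289191 0.01140921 0.12      ]
side 283.13002364066193 234.12765957446808 [0.58724424 0.015673   0.117     ]
```

View pics/c2.png

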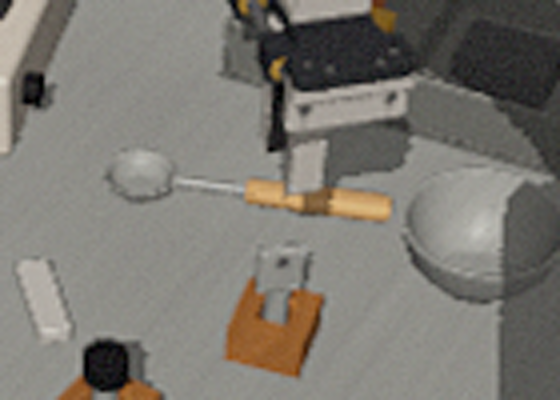

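```bash
python3 -m crank '[[0.6,[-0.0005,0.004,0.03],[0,0,0]],[0.6,[0,0,0.015],[0,0,0]],[0.6,[0,0,0],[0,0,0]]]'
python3 - <<'E'
from h import *
import pickle
t=pickle.load(open('s2.pkl','rb'))['side']
u,v=map(int,proj(t,[.5036,-.2822,.09])); f=lambda X:[(a-b)*4 for a,b in zip(proj(t,X),(u-70,v-60))]
T=np.array([.5023,-.2777,.1455]); y=np.array([.713,-.701,0])
print('fingers',f(T+y*.019),f(T-y*.019),f(T-y*.025))
print('bowtop',f([.5036,-.2822,.084]),f([.506,-.2795,.084]),'ends',[f([.5045+k*.0105,-.281+k*.0107,.084]) for k in(-1,1)])
print(delta([.5045,-.281,.051]))
E
```

```text
time: 5.9
tool_pos: [0.5076, -0.2821, 0.1064]
ee_rot: [-3.139, 0.0, 0.795]
wrist_force: [0.6, -0.0, -0.4]
width: 0.0379
finger_force: 0.0
fingers [np.float64(280.2611376350178), np.float64(157.8898595167525)] [np.float64(298.90356451457865), np.float64(197.99272882726268)] [np.float64(301.9104724183569), np.float64(204.46107307627017)]
bowtop [np.float64(283.1260461501454), np.float64(248.99226481135042)] [np.float64(277.66367051480347), np.float64(250.06650247015273)] ends [[np.float64(303.9430164561445), np.float64(245.8864098326369)], [np.float64(257.8555414144764), np.float64(253.25682314731887)]]
(array([-0.0013, -0.0028,  0.0555]), array([-1.7983e+02,  2.0000e-02,  4.5570e+01]))
```

```bash
python3 -m crank '[[0.6,[-0.001,-0.002,0.02],[0,0,0]],[0.6,[0,0,0.02],[0,0,0]],[0.6,[0,0,0.015],[0,0,0]],[0.6,[0,0,0],[0,0,0]],[1,[0,0,0],[0,0,0]],[1,[0,0,0],[0,0,0]],[1,[0,0,0],[0,0,0]],[1,[0,0,0],[0,0,0]]]'
```

```text
time: 6.7
tool_pos: [0.5063, -0.2836, 0.0535]
ee_rot: [3.14, -0.0, 0.793]
wrist_force: [-0.4, -0.1, 0.3]
width: 0.0087
finger_force: 0.6
```

```bash
python3 -m crank '[[1,[0,0,0],[0,0,0]],[1,[0,0,0],[0,0,0]],[1,[0,0,0],[0,0,0]]]'; python3 -c "
from h import *
print(delta([.5045,-.281,.051]))"
```

```text
time: 7.0
tool_pos: [0.5062, -0.2834, 0.0534]
ee_rot: [3.14, -0.0, 0.793]
wrist_force: [-0.8, 1.0, 3.9]
width: 0.0076
finger_force: 30.0
(array([ 0.0006, -0.0029,  0.0023]), array([ 1.7992e+02, -1.0000e-02,  4.5460e+01]))
```

```bash
python3 -m crank '[[1,[0,0,-0.015],[0,0,0]],[1,[0,0,-0.02],[0,0,0]],[1,[0,0,-0.025],[0,0,0]],[1,[0,0,-0.04],[0,0,0]],[1,[0,0,-0.04],[0,0,-8.5]],[1,[0,0,0],[0,0,-8.5]],[1,[0,0,0],[0,0,-8.5]],[1,[0,0,0],[0,0,-8.5]]]'
python3 -m crank '[[1,[0,0,0],[0,0,-8.5]],[1,[0,0,0],[0,0,-8.5]],[1,[0,0,0],[0,0,-8.5]],[1,[0,0,0],[0,0,0]]]'
python3 -c "
from h import *
print(delta([.583,.0105,.19]))"
```

```text
time: 7.8
tool_pos: [0.5057, -0.2832, 0.1934]
ee_rot: [3.141, 0.0, 1.393]
wrist_force: [0.4, 0.0, -2.0]
width: 0.0078
finger_force: 30.0
time: 8.2
tool_pos: [0.5056, -0.2831, 0.1927]
ee_rot: [-3.141, -0.0, 1.832]
wrist_force: [-0.0, -0.0, -1.5]
width: 0.0077
finger_force: 30.0
(array([0.2637, 0.1505, 0.0027]), array([-1.7999e+02, -1.0000e-02,  1.0494e+02]))
```

```bash
python3 -m crank '[[1,[0.0377,0.0215,0],[0,0,0]],[1,[0.0377,0.0215,0],[0,0,0]],[1,[0.0377,0.0215,0],[0,0,0]],[1,[0.0377,0.0215,0],[0,0,0]],[1,[0.0377,0.0215,0],[0,0,0]],[1,[0.0377,0.0215,0],[0,0,0]],[1,[0.0377,0.0215,0],[0,0,0]],[1,[0,0,0],[0,0,0]]]'
python3 - <<'E'
from h import *
import pickle
print(delta([.583,.0105,.19]))
d={n:snap(n) for n in('top','side')}; pickle.dump(d,open('s3.pkl','wb'))
t=d['side']; u,v=map(int,proj(t,[.583,.0105,.15])); print(u,v)
A=t['color'][v-50:v+50,u-60:u+60]
cv2.imwrite('pics/c3.png',cv2.resize(A[:,:,::-1],None,fx=6,fy=6,interpolation=cv2.INTER_CUBIC))
T=robot.get_obs()['tool_pos']; f=lambda X:[int((a-b)*6) for a,b in zip(proj(t,X),(u-60,v-50))]
print('axis',[f(T-[0,0,h]) for h in(0,.0035,.0365,.0495)],'hole',f([.583,.0105,.12]))
E
```

```text
time: 9.0
tool_pos: [0.5835, 0.0158, 0.1925]
ee_rot: [3.141, -0.002, 1.835]
wrist_force: [-1.2, -0.6, -0.0]
width: 0.0078
finger_force: 30.0
(array([-0.005 , -0.0019,  0.0025]), array([ 1.7996e+02, -1.3000e-01,  1.0516e+02]))
285 223
axis [[354, 219], [355, 226], [359, 291], [361, 315]] hole [365, 357]
```

View pics/c3.png

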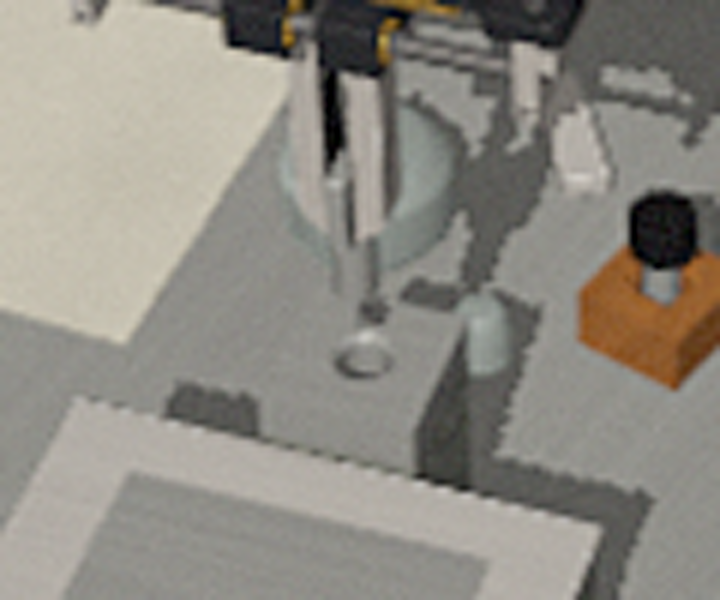

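The keyhole rim is at about (363,356) in the crop, which matches the estimate of (0.583, 0.0105). The key hangs upright with its shank at (357,285), roughly on the TCP axis. Next I'll align and lower it gently.

```bash
python3 -m crank '[[1,[-0.0045,-0.002,0],[0,0,0]],[1,[0,0,0.01],[0,0,0]],[1,[0,0,0.006],[0,0,0]],[1,[0,0,0.004],[0,0,0]],[1,[0,0,0.002],[0,0,0]],[1,[0,0,0],[0,0,0]]]'
python3 -c "
from h import *
print(delta([.583,.010,.165]))"
```

```text
time: 9.7
tool_pos: [0.582, 0.0055, 0.17]
ee_rot: [-3.141, -0.0, 1.831]
wrist_force: [-0.5, 0.8, -1.3]
width: 0.008
finger_force: 30.0
(array([0.0041, 0.0021, 0.005 ]), array([-1.7996e+02, -1.0000e-02,  1.0493e+02]))
```

```bash
python3 -m crank '[[1,[0.004,0.002,0],[0,0,0]],[1,[0,0,0],[0,0,0]],[1,[0,0,0],[0,0,0]]]'
python3 - <<'E'
from h import *
import pickle
print(delta([.583,.0100,.165]))
d={n:snap(n) for n in('side',)}
t=d['side']; u,v=map(int,proj(t,[.583,.0105,.13])); print(u,v)
A=t['color'][v-35:v+25,u-40:u+40]
cv2.imwrite('pics/c4.png',cv2.resize(A[:,:,::-1],None,fx=9,fy=9,interpolation=cv2.INTER_CUBIC))
T=robot.get_obs()['tool_pos']; f=lambda X:[int((a-b)*9) for a,b in zip(proj(t,X),(u-40,v-35))]
print('axis',[f(T-[0,0,h]) for h in(0,.0035,.0365,.0495)],'hole',f([.583,.0105,.12]))
E
```

```text
time: 10.0
tool_pos: [0.5834, 0.0104, 0.1707]
ee_rot: [3.141, 0.0, 1.832]
wrist_force: [0.1, 0.7, -1.5]
width: 0.0078
finger_force: 30.0
(array([-0.0003, -0.0005,  0.0057]), array([1.7997e+02, 2.0000e-02, 1.0499e+02]))
285 229
axis [[358, 201], [358, 211], [365, 306], [367, 342]] hole [368, 346]
```

View pics/c4.png

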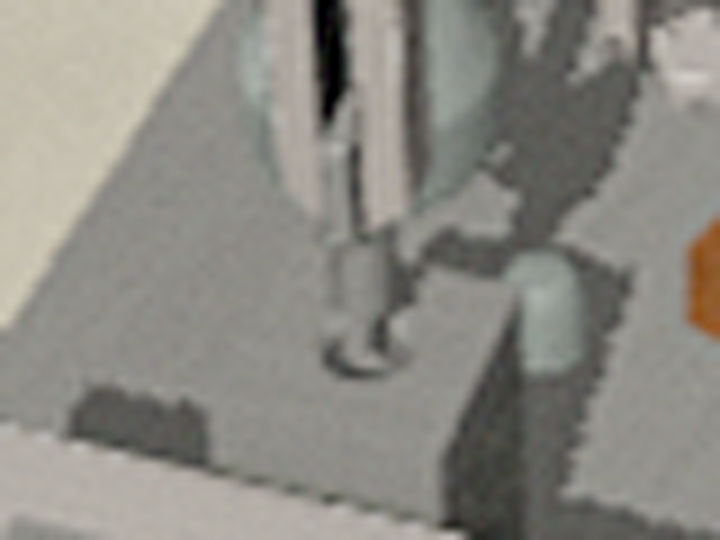

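The shank (x about 330–397 in the crop) sits centred over the hole at (366,350), with the blade tip at its mouth. I'll lower it now.

```bash
python3 -m crank '[[1,[0,0,0.003],[0,0,0]],[1,[0,0,0.003],[0,0,0]],[1,[0,0,0],[0,0,0]]]'; python3 -m crank '[[1,[0,0,0.003],[0,0,0]],[1,[0,0,0.002],[0,0,0]],[1,[0,0,0],[0,0,0]]]'
```

```text
time: 10.35
tool_pos: [0.5827, 0.0101, 0.1636]
ee_rot: [-3.14, -0.0, 1.832]
wrist_force: [0.3, 0.8, -0.5]
width: 0.008
finger_force: 30.0
time: 10.65
tool_pos: [0.5829, 0.0101, 0.1589]
ee_rot: [-3.141, -0.0, 1.832]
wrist_force: [0.2, -0.3, -0.6]
width: 0.0081
finger_force: 30.0
```

```bash
python3 -m crank '[[1,[0,0,0.002],[0,0,0]],[1,[0,0,0.002],[0,0,0]],[1,[0,0,0],[0,0,0]]]'; python3 -m crank '[[1,[0,0,0.001],[0,0,0]],[1,[0,0,0.001],[0,0,0]],[1,[0,0,0],[0,0,0]]]'
```

```text
time: 10.95
tool_pos: [0.583, 0.0101, 0.155]
ee_rot: [-3.141, -0.0, 1.832]
wrist_force: [-0.8, -0.2, -0.6]
width: 0.0075
finger_force: 30.0
time: 11.25
tool_pos: [0.5832, 0.0103, 0.1534]
ee_rot: [3.141, -0.0, 1.832]
wrist_force: [-0.3, -0.4, -0.9]
width: 0.0083
finger_force: 30.0
```

```bash
python3 -m crank '[[1,[0,0,0.001],[0,0,0]],[1,[0,0,0.001],[0,0,0]],[1,[0,0,0],[0,0,0]]]'; python3 -m crank '[[1,[0,0,0.001],[0,0,0]],[1,[0,0,0.001],[0,0,0]],[1,[0,0,0],[0,0,0]]]'
```

```text
time: 11.55
tool_pos: [0.5832, 0.0103, 0.1514]
ee_rot: [3.141, -0.0, 1.832]
wrist_force: [-0.1, 1.3, -1.0]
width: 0.008
finger_force: 30.0
time: 11.85
tool_pos: [0.5832, 0.0103, 0.1493]
ee_rot: [3.142, -0.0, 1.832]
wrist_force: [0.2, 0.5, -0.2]
width: 0.0076
finger_force: 30.0
```

```bash
python3 -m crank '[[1,[0,0,0.001],[0,0,0]],[1,[0,0,0],[0,0,0]]]'; python3 -m crank '[[1,[0,0,0.001],[0,0,0]],[1,[0,0,0],[0,0,0]]]';  python3 -m crank '[[1,[0,0,0.001],[0,0,0]],[1,[0,0,0],[0,0,0]]]'
```

```text
time: 12.05
tool_pos: [0.5832, 0.0103, 0.1484]
ee_rot: [3.141, -0.0, 1.832]
wrist_force: [0.8, 0.9, -0.9]
width: 0.008
finger_force: 30.0
time: 12.25
tool_pos: [0.5832, 0.0103, 0.1474]
ee_rot: [3.141, -0.0, 1.832]
wrist_force: [0.1, 1.2, -1.7]
width: 0.008
finger_force: 30.0
time: 12.45
tool_pos: [0.5832, 0.0103, 0.1464]
ee_rot: [3.141, -0.0, 1.832]
wrist_force: [0.3, 2.2, -0.4]
width: 0.0077
finger_force: 30.0
```

```bash
python3 -m crank '[[1,[0,0,0.001],[0,0,0]],[1,[0,0,0],[0,0,0]]]'; python3 -m crank '[[1,[0,0,0.001],[0,0,0]],[1,[0,0,0],[0,0,0]]]';  python3 -m crank '[[1,[0,0,0.001],[0,0,0]],[1,[0,0,0],[0,0,0]]]'
```

```text
time: 12.65
tool_pos: [0.5832, 0.0103, 0.1454]
ee_rot: [3.141, -0.0, 1.832]
wrist_force: [0.5, 2.5, -1.0]
width: 0.008
finger_force: 30.0
time: 12.85
tool_pos: [0.5832, 0.0103, 0.1444]
ee_rot: [3.141, -0.0, 1.832]
wrist_force: [-0.2, 1.7, -0.8]
width: 0.0079
finger_force: 30.0
time: 13.05
tool_pos: [0.5832, 0.0103, 0.1434]
ee_rot: [3.141, -0.0, 1.832]
wrist_force: [1.1, 2.1, -1.2]
width: 0.0077
finger_force: 30.0
```

The blade seems to be in the slot already, since it is 6 mm below the expected cam face with no force. I'll continue gently down to the stop.

```bash
python3 -m crank '[[1,[0,0,0.0015],[0,0,0]],[1,[0,0,0.0015],[0,0,0]],[1,[0,0,0],[0,0,0]]]'; python3 -m crank '[[1,[0,0,0.001],[0,0,0]],[1,[0,0,0.001],[0,0,0]],[1,[0,0,0],[0,0,0]]]';  python3 -m crank '[[1,[0,0,0.001],[0,0,0]],[1,[0,0,0.0],[0,0,0]]]'
```

```text
time: 13.35
tool_pos: [0.5832, 0.0103, 0.1401]
ee_rot: [-3.142, -0.0, 1.832]
wrist_force: [1.2, 2.8, -1.0]
width: 0.0079
finger_force: 30.0
time: 13.65
tool_pos: [0.5832, 0.0103, 0.1384]
ee_rot: [3.141, -0.0, 1.832]
wrist_force: [0.8, 3.5, 0.0]
width: 0.0078
finger_force: 30.0
time: 13.85
tool_pos: [0.5832, 0.0103, 0.1374]
ee_rot: [3.141, -0.0, 1.832]
wrist_force: [0.6, 3.3, 0.7]
width: 0.0081
finger_force: 30.0
```

```bash
python3 -m crank '[[1,[0,0,0.001],[0,0,0]],[1,[0,0,0],[0,0,0]]]'; python3 -m crank '[[1,[0,0,0.001],[0,0,0]],[1,[0,0,0.0],[0,0,0]]]'; python3 -c "
from h import *
print(robot.get_obs()['wrist_torque'])"
```

```text
time: 14.05
tool_pos: [0.5832, 0.0103, 0.1364]
ee_rot: [3.141, -0.0, 1.832]
wrist_force: [1.1, 2.8, -0.5]
width: 0.0078
finger_force: 30.0
time: 14.25
tool_pos: [0.5833, 0.0103, 0.1363]
ee_rot: [3.141, 0.0, 1.832]
wrist_force: [-0.4, 3.1, 3.9]
width: 0.0079
finger_force: 30.0
[ 0.78677654 -0.01095299 -0.01162456]
```

```bash
python3 -m crank '[[1,[0,0,0],[0,0,4]],[1,[0,0,0],[0,0,4]],[1,[0,0,0],[0,0,4]],[1,[0,0,0],[0,0,4]],[1,[0,0,0],[0,0,4]],[1,[0,0,0],[0,0,4]],[1,[0,0,0],[0,0,4]],[1,[0,0,0],[0,0,0]]]';  python3 -c "
from h import *
print(robot.get_obs()['wrist_torque'])"
python3 -m crank '[[1,[0,0,0],[0,0,4]],[1,[0,0,0],[0,0,4]],[1,[0,0,0],[0,0,4]],[1,[0,0,0],[0,0,4]],[1,[0,0,0],[0,0,4]],[1,[0,0,0],[0,0,0]]]';  python3 -c "
from h import *
print(robot.get_obs()['wrist_torque'])"
```

```text
time: 15.05
tool_pos: [0.5836, 0.0103, 0.1362]
ee_rot: [3.14, -0.0, 1.344]
wrist_force: [0.2, 3.7, 3.0]
width: 0.0079
finger_force: 30.0
[ 0.84614947 -0.11135127  0.15277111]
time: 15.65
tool_pos: [0.5832, 0.0103, 0.1363]
ee_rot: [3.141, -0.0, 0.996]
wrist_force: [-0.5, 4.4, 5.5]
width: 0.0076
finger_force: 30.0
[0.89971821 0.17162387 0.10653669]
```

```bash
for i in 1; do python3 -m crank '[[1,[0,0,0],[0,0,3]],[1,[0,0,0],[0,0,3]],[1,[0,0,0],[0,0,0]]]';  python3 -c "
from h import *
print(robot.get_obs()['wrist_torque'])"; done
python3 -m crank '[[1,[0,0,0],[0,0,3]],[1,[0,0,0],[0,0,3]],[1,[0,0,0],[0,0,0]]]';  python3 -c "
from h import *
print(robot.get_obs()['wrist_torque'])"
```

```text
time: 15.95
tool_pos: [0.5831, 0.0103, 0.1363]
ee_rot: [3.141, -0.0, 0.891]
wrist_force: [-0.8, 4.5, 5.2]
width: 0.0074
finger_force: 30.0
[0.84280598 0.14105027 0.05418752]
time: 16.25
tool_pos: [0.583, 0.0104, 0.1362]
ee_rot: [-3.142, -0.0, 0.787]
wrist_force: [-0.6, 3.2, 5.4]
width: 0.0078
finger_force: 30.0
[0.87678761 0.21729897 0.06819578]
```

```bash
python3 -m crank '[[1,[0,0,0],[0,0,3]],[1,[0,0,0],[0,0,3]],[1,[0,0,0],[0,0,0]]]';  python3 -c "
from h import *
print(robot.get_obs()['wrist_torque'])"
python3 -m crank '[[1,[0,0,0],[0,0,3]],[1,[0,0,0],[0,0,3]],[1,[0,0,0],[0,0,0]]]';  python3 -c "
from h import *
print(robot.get_obs()['wrist_torque'])"
```

```text
time: 16.55
tool_pos: [0.5829, 0.0104, 0.1362]
ee_rot: [-3.141, -0.0, 0.682]
wrist_force: [-0.9, 4.0, 6.5]
width: 0.0079
finger_force: 30.0
[0.9016662  0.31204059 0.12085035]
time: 16.85
tool_pos: [0.583, 0.0105, 0.1362]
ee_rot: [-3.141, -0.0, 0.578]
wrist_force: [-0.4, 4.0, 6.1]
width: 0.0079
finger_force: 30.1
[0.94842108 0.28285211 0.32238217]
```

```bash
python3 -m crank '[[1,[0,0,0],[0,0,3]],[1,[0,0,0],[0,0,2]],[1,[0,0,0],[0,0,0]]]';  python3 - <<'E'
from h import *
print(robot.get_obs()['wrist_torque'])
t=snap('side'); u,v=map(int,proj(t,[.583,.03,.12]))
A=t['color'][v-35:v+25,u-40:u+40]
cv2.imwrite('pics/c5.png',cv2.resize(A[:,:,::-1],None,fx=9,fy=9,interpolation=cv2.INTER_CUBIC))
E
```

```text
time: 17.15
tool_pos: [0.583, 0.0104, 0.1362]
ee_rot: [-3.141, -0.0, 0.491]
wrist_force: [-0.4, 2.8, 5.3]
width: 0.008
finger_force: 30.4
[0.88586137 0.28229676 0.4149738 ]
```

View pics/c5.png

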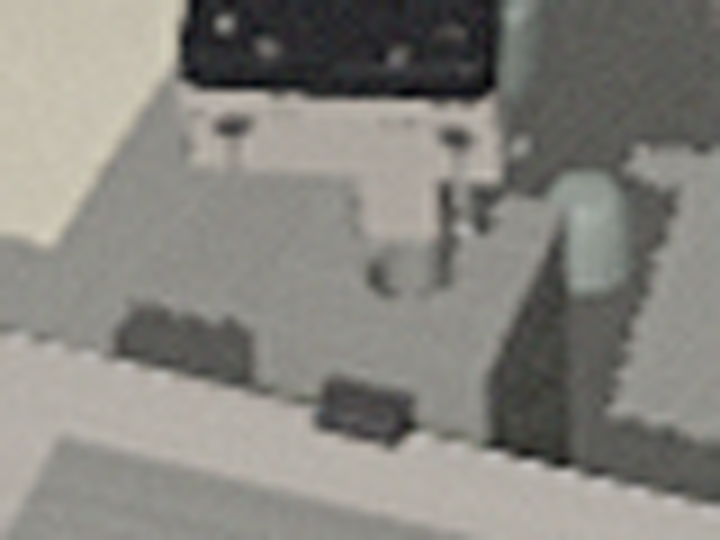

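The dark bolt at (365,410) is out over the lid edge, and the torque has risen to its stop value. I'll ease off, release and retreat.

```bash
python3 -m crank '[[1,[0,0,-0.0005],[0,0,-4]],[0.6,[0,0,0],[0,0,0]],[0.6,[0,0,0],[0,0,0]],[0.6,[0,0,0],[0,0,0]],[0.6,[0,0,0],[0,0,0]],[0.6,[0,0,-0.015],[0,0,0]],[0.6,[0,0,-0.02],[0,0,0]],[0.6,[0,0,-0.03],[0,0,0]]]'
python3 -m crank '[[0.6,[0,0,-0.04],[0,0,0]],[0.6,[0,0,-0.04],[0,0,0]],[0.6,[0,0,0],[0,0,0]],[0.6,[0,0,0],[0,0,0]],[0.6,[0,0,0],[0,0,0]]]'
python3 - <<'E'
from h import *
t=snap('side'); u,v=map(int,proj(t,[.583,.03,.12]))
P=cloud(t);m=(np.hypot(P[...,0]-.583,P[...,1]-.0105)<.025)&(P[...,2]>.135)&(P[...,2]<.2); print(m.sum(),P[m].mean(0),P[m].max(0))
A=t['color'][v-35:v+25,u-40:u+40]
cv2.imwrite('pics/c6.png',cv2.resize(A[:,:,::-1],None,fx=9,fy=9,interpolation=cv2.INTER_CUBIC))
E
```

```text
time: 18.0
tool_pos: [0.5823, 0.01, 0.2008]
ee_rot: [-3.14, 0.003, 0.558]
wrist_force: [0.7, -0.8, 0.5]
width: 0.0377
finger_force: 0.0
time: 18.5
tool_pos: [0.5827, 0.0101, 0.2799]
ee_rot: [-3.141, 0.002, 0.558]
wrist_force: [-0.2, 0.2, 0.0]
width: 0.0376
finger_force: 0.0
174 [0.58343993 0.01244017 0.15506544] [0.59644777 0.02404629 0.17112072]
```

View pics/c6.png

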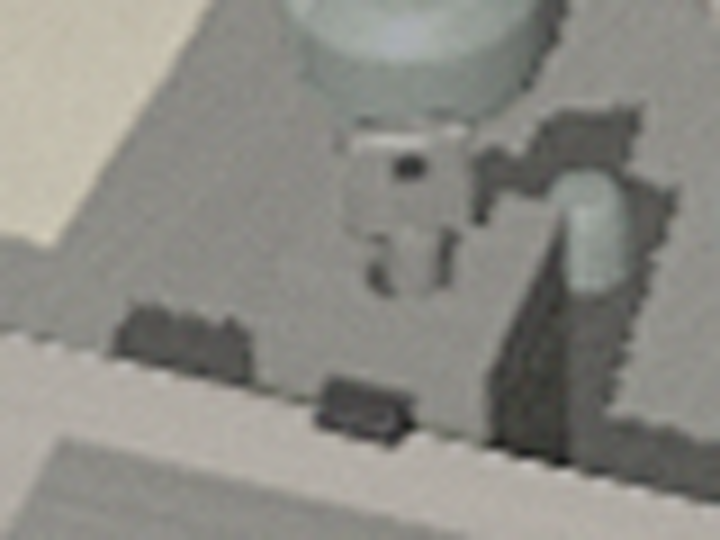

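The key stands upright in the lock with its bow at (410,180) and its top at about 0.167 m. The bolt at (365,410) is over the lid, and the gripper is clear.

```bash
python3 -c "
from bench import robot
print(robot.close_job())"
```

```text
the job is handed in; nothing more can be done
None
```

The job is handed in at about 18.5 s of the 58 s allowed: the lid is shut, the key stands upright in the lock with its blade in the slot, it is turned clockwise to its stop with the bolt over the lid, and the gripper is clear (the hand-in returned no verdict).

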